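# Clip a wax block onto the sloped carving stand

## Robot

A 6-joint arm with a two-finger parallel gripper is mounted at the origin on a cart in front of the work surface, level with it; the furniture and walls round the work are solid. World frame = base frame: x ahead of the robot, y to its left, z up, the work surface at z = 0. Lengths are in m, angles in degrees, forces in N, time in s.
With the tool pointing down it reaches from about 0.375 to 0.9 m from the base axis. Payload 3.1 kg.
Tool frame: the origin (TCP) lies at the very end of the fingers, on their centre line; the grasp point (between the pads) lies 19 mm behind it; z points along the fingers, y is the line along which they close (so a half turn about z gives the same grasp; the last joint's range is limited). The gripper opens to 87 mm and grips with 3 to 60 N. Pads are 19 mm wide; open, the fingers measure 117 mm over their backs; the gripper's body (75 mm by 190 mm) begins 51 mm behind the grasp point.
Start: joints at [-81.102, 30.224, 82.088, -0, 67.689, -10.227], TCP at [0.205, -0.59, 0.195] pointing down, gripper open.
Joint ranges: [-176.69, 176.69], [-43.24, 126.21], [12.49, 139.97], [-82, 262], [0, 151.66], [-163.58, 163.58]. Speed limits (degrees/s): [159.86, 159.86, 180, 180, 180, 180].

## Interface

Orientations are given as a 3x3 rotation matrix whose columns are the frame's x, y, z axes.
In Python, from rig import bot, imaging gives the robot as it stands.
- The arm moves only by the tool drive_tool, never from a script. Its argument "deltas" is text: rows parted by semicolons, each of 5 numbers parted by spaces: the finger opening in mm, from 0 to 87, then the shift along the world's x, y, z in mm, then the turn about the world's z in rad. In form: jaw dx dy dz twist; .... A call has 1 to 12 rows; each row is the pose to reach, as a shift and turn from the pose commanded when the call began; what a row does not reach only later rows make up. A row lasts 1/10 s, in which the tool goes at most 50 mm and 8.59 degrees, less where a joint would pass 70% of its speed; a pose out of reach is approached as far as the arm can. A call with a gripper value outside its range is refused whole. The fingers move at their own pace and stop on an object; the grip force is fixed at half the most. Time passes only in rows, so rows that repeat a pose let the fingers close. It gives the time, the measured TCP pose, the force, the opening and the grip force at its end, in the units of the state.
- bot.read_state(): the state, without advancing time (a new reading comes with each control period).
- imaging.capture(name): name is "scene" or "top" or "wrist"; returns the picture (480x640x3 uint8, red, green, blue); there is no depth.
- imaging.camera_model(name): a dict with "fx", "fy", "cx", "cy" (pixels), "dist" ([k1, k2, p1, p2, k3] as OpenCV has them; the pictures are not rectified), "T" (4x4, takes a point from camera to world coordinates). Camera axes: x right, y down, z forward; pixel columns grow to the right and rows downward; lengths in m; the calibration is good to about 2 mm. A picture is of the moment at which its call begins: read the wrist's pose just before it. camera_model takes no time and is no camera call; for the wrist camera it gives the pose at the moment of the call.
- bot.hand_in(): hands the job in; it is judged then, once.
The state is a dict: "time_s": time; "joint_positions": joint angles; "qvel": joint speeds; "tau": joint torques, N m; "position": TCP position; "tcp_rot": TCP orientation; "force": force on the tool from outside, world axes, zero at the start; "moment": the same for the moment, N m; "opening": opening from 0.0 (shut) to 1.0 (fully open); "grasp_force": force on a finger pad.
Only numpy, scipy, OpenCV 4.12 (cv2) and the standard library are available. Lean on these libraries where they do the work, as an engineer would, in place of code of your own. Each camera call takes 0.05 s, during which the arm holds its last target. There are 200 camera calls.

## Task

Get the carving-wax block ready for carving: swing the stand's spring clip out of the way to the side, lay the wax block flat on the sloped bed and slide it down until it rests squarely against both the low front lip and the side fence. Then swing the clip back so that its foot presses well onto the top of the block and leave everything there.

Things in the scene. Friction and masses are not known exactly. Their poses are not given: they have to be found in the camera images.
- wax_block: Loose plain carving-wax block (dark green box, 37 x 53 x 24 mm, about 45 g), lying flat on the bench to the right of the stand. Origin at the centre of its underside; its x axis runs along the 37 mm, y along the 53 mm, z up through the 24 mm. At the start its x axis points within 0.6 rad of straight away from the robot.
- stand: Fixed stand, 160 x 124 mm: aluminium bed on wooden feet; origin on the bench under its middle, z vertical. Its bed slopes 12 degrees, rising along x (away from robot) from 28 to 60 mm above the bench. A dark lip (10 mm high, 9 thick) crosses the low end and a dark fence (14 mm high, 8 thick) runs up the left side: they make a corner. The block will not slide by itself. Clip post is front right.
- seat (a point): Point on the bed where the centre of the block's underside lies when home. Axes: x up the slope, y left to the fence, z square to the bed. Lip's inner face at x = -18.5 mm, fence's at y = +26.5 mm (fence from x = -27 to 79, lip from y = -28 to 26, bed from x = -50 to 110, y = -74 to 50). The home block has its 37 mm along x, its 53 mm along y.
- clip (a joint): Clip angle about its pivot screw (axis square to the bed), rad, -1.3 to 1.0; stays where left (1 N at the knob). 0: points straight up the slope; at 0 and below it is clear of the block's place. Positive: counterclockwise from above, over that place towards the fence; it starts there. Foot meets a home block's right edge at about 0.25, rides up (up to 6 N at the knob); from 0.5 it is well on top.
- clip_pivot (a point): On the clip's pivot axis, 35 mm above the bed (top of the clip's bar); in seat axes at x = -38 mm, y = -44 mm.
- clip_knob (a point): Centre of the clip's upright round black knob (pinch or push it to swing the clip), 13 mm across, 28 mm tall, 34 mm from the pivot axis; the point lies 49 mm above the bed, the knob spans 35 to 63 mm. It stands on a steel bar 15 mm wide that ends 44 mm from the pivot axis, its underside 31 mm above the bed.
- clip_foot (a point): Lowest point of the black domed foot (16 mm across) under the far end of the clip's springy leaf, 56 mm from the pivot axis, 22.8 mm above the bed when unloaded, about 1.6 mm lower than the top of the home block (24.4 mm). The leaf yields upward and then presses on the block with about 2 N.
- clip_leaf: The clip's springy aluminium leaf (11 mm wide) with its foot, below the bar; origin 10 mm from the pivot axis, x towards the foot.
Not all that is in view belongs to the job. Of the things that look like the wax_block, the larger one is meant.

How it is judged:
By the outcome, as a careful person would: the job done as asked, in the order asked, and still so for the second after the job is handed in, with the robot touching nothing.
It also fails if it takes over 64 s, if anything falls off the work surface, if the arm or the gripper's body presses on something with over 40 N, if the wrist force passes 120 N, or if a joint passes its speed limit or range.

## Working session

There is one attempt and no reset: what is moved stays moved. The work goes in short steps, Python scripts to look and compute and a tool call to move; the robot and the scene stay as the last step left them, time stands still between calls to the robot, and variables do not carry over. Pictures are saved under pics/ and viewed, at most 10 in all, crops included, and the job is handed in when it is done.

Besides the shell and the picture viewer there is one more tool, called after ">>>" as name(argument=value, ...), one argument or row to a line, values as JSON. drive_tool: Moves the arm, as the interface text tells. Its arguments: {"type":"object","properties":{"deltas":{"type":"string"}},"required":["deltas"]}

```bash
ls; mkdir -p pics; python3 - <<'E'
from rig import bot, imaging
import cv2,numpy as np
for n in("scene","top"):
    im=imaging.capture(n); cv2.imwrite(f"pics/{n}0.png",im[...,::-1])
    m=imaging.camera_model(n); print(n,m)
print(bot.read_state())
E
```

```text
pics
scene {'fx': 606.8634723158746, 'fy': 606.8634723158746, 'cx': 318.51551117140184, 'cy': 232.06690695653745, 'dist': array([-0.07240464,  0.        ,  0.        ,  0.        ,  0.        ]), 'T': array([[-0.84226286, -0.36389371,  0.39771175,  0.06137971],
       [-0.53885088,  0.58922685, -0.6020394 ,  0.65273452],
       [-0.01526409, -0.72138276, -0.69236834,  0.91249598],
       [ 0.        ,  0.        ,  0.        ,  1.        ]])}
top {'fx': 584.6345008434656, 'fy': 584.6345008434656, 'cx': 312.3854042497634, 'cy': 245.10000618482223, 'dist': array([0.01561814, 0.        , 0.        , 0.        , 0.        ]), 'T': array([[-0.00196434, -0.99295054,  0.11851311,  0.40772247],
       [-0.99997273,  0.00110679, -0.00730127, -0.07529399],
       [ 0.00711863, -0.11852422, -0.99292564,  1.10372046],
       [ 0.        ,  0.        ,  0.        ,  1.        ]])}
{'time_s': 0.1, 'joint_positions': array([-8.11012304e+01,  3.02752228e+01,  8.21482312e+01,  1.77399960e-05,
        6.76873340e+01, -1.02269884e+01]), 'qvel': array([ 0.05416316, -0.08777335, -0.14226451, -0.07190264, -0.06622204,
       -0.05443902]), 'tau': array([-3.18417888e-04, -4.40984809e+01, -1.77150697e+01,  6.35123346e-02,
        5.33927337e-02, -4.04008006e-05]), 'position': array([ 0.20469865, -0.58979327,  0.19395706]), 'tcp_rot': array([[ 9.44801802e-01,  3.27642283e-01, -2.98826112e-04],
       [ 3.27642239e-01, -9.44799933e-01,  1.91038349e-03],
       [ 3.43591517e-04, -1.90284182e-03, -9.99998131e-01]]), 'force': array([-0.54124626,  0.18164149,  0.04764927]), 'moment': array([ 0.01984445, -0.00711814, -0.01458397]), 'grasp_force': 0.0, 'opening': 1.000426797335545}
```

View pics/top0.png

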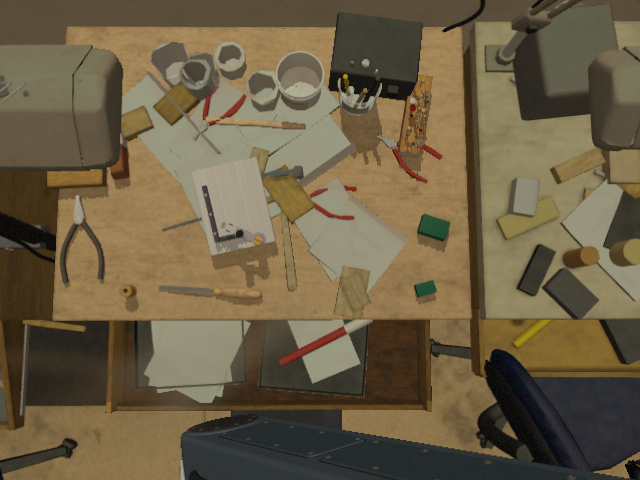

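View pics/scene0.png

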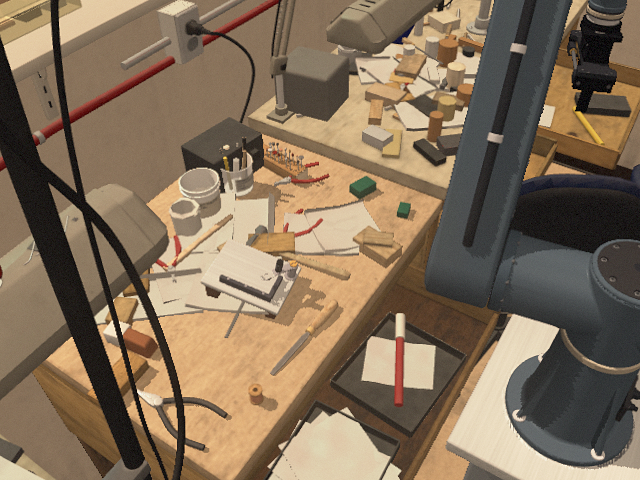

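Top view: the larger green block is at (433,227), and a smaller look-alike is at (425,289). The stand is at about (233,205). The dark fence runs from (205,187) to (215,240), the lip runs along about (225,238), and the clip is near (250,238). I choose the larger block at (433,227) and will check it in a close crop.

```bash
cat > h.py <<'E'
import numpy as np,cv2
from rig import bot,imaging
def ray(m,px):
    K=np.array([[m['fx'],0,m['cx']],[0,m['fy'],m['cy']],[0,0,1]])
    u=cv2.undistortPoints(np.array(px,float).reshape(-1,1,2),K,np.array(m['dist'])).reshape(-1,2)
    d=np.c_[u,np.ones(len(u))]@m['T'][:3,:3].T
    return m['T'][:3,3],d
def onz(m,px,z):
    o,d=ray(m,px); return o+d*((z-o[2])/d[:,2])[:,None]
def proj(m,P):
    K=np.array([[m['fx'],0,m['cx']],[0,m['fy'],m['cy']],[0,0,1]])
    Ti=np.linalg.inv(m['T']); r,_=cv2.Rodrigues(Ti[:3,:3])
    return cv2.projectPoints(np.array(P,float).reshape(-1,1,3),r,Ti[:3,3],K,np.array(m['dist']))[0].reshape(-1,2)
def green(im):
    h=cv2.cvtColor(im,cv2.COLOR_RGB2HSV)
    return cv2.inRange(h,(60,110,30),(90,255,255))
E
python3 - <<'E'
from h import *
a=cv2.imread("pics/top0.png"); m=imaging.camera_model("top")
c,_=cv2.findContours(green(a[...,::-1].copy()),0,2)
for k in c:
    if cv2.contourArea(k)>60:
        r=cv2.minAreaRect(k); p=onz(m,cv2.boxPoints(r),.024); print(r,cv2.contourArea(k)); print(p.round(4),p.mean(0))
s=cv2.resize(a[145:265,180:285],None,fx=4.5,fy=4.5,interpolation=2)
b=cv2.resize(a[205:305,400:450],None,fx=5.4,fy=5.4,interpolation=2)
cv2.imwrite("pics/c1.png",np.hstack([s,b[:540]]))
E
```

```text
((424.9716796875, 288.15093994140625), (11.538285255432129, 19.367835998535156), 74.05460357666016) 196.5
[[ 0.4617 -0.2708  0.024 ]
 [ 0.4715 -0.3055  0.024 ]
 [ 0.451  -0.3108  0.024 ]
 [ 0.4413 -0.2762  0.024 ]] [ 0.45638176 -0.29081938  0.024     ]
((433.60003662109375, 227.20001220703125), (28.460494995117188, 18.973661422729492), 18.434947967529297) 475.0
[[ 0.5616 -0.2787  0.024 ]
 [ 0.5956 -0.2908  0.024 ]
 [ 0.5785 -0.3409  0.024 ]
 [ 0.5446 -0.3287  0.024 ]] [ 0.57006129 -0.30975787  0.024     ]
```

View pics/c1.png

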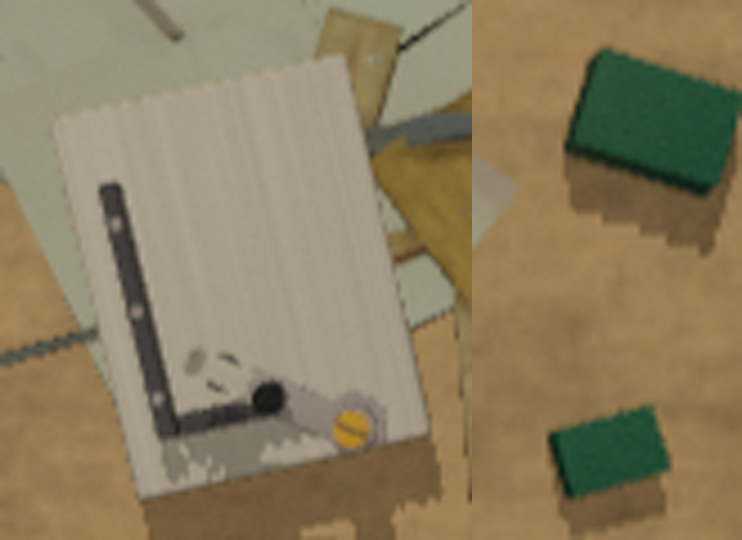

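The crop shows the larger green block (36x53 mm measured, so it is the right one), the stand's bed corners, the fence and lip corner at crop (172,430), the yellow pivot screw at (350,429) and the black knob top at (268,397). Next I fit the stand pose.

```bash
cat > stand.py <<'E'
from h import *
from scipy.optimize import least_squares
S,C=np.sin(np.radians(12)),np.cos(np.radians(12))
def R(yaw):
    c,s=np.cos(yaw),np.sin(yaw)
    return np.array([[c,-s,0],[s,c,0],[0,0,1]])@np.array([[C,0,-S],[0,1,0],[S,0,C]])
Z0=.044-.030*S
def seat(p,P): return np.array(P,float)/1000@R(p[2]).T+[p[0],p[1],Z0]
E
python3 - <<'E'
from stand import *
m=imaging.camera_model("top")
px=np.array([[55,118],[342,55],[428,432],[142,497],[350,429],[110,186],[268,397]])/4.5+[180,145]-.4
def P(a): return [[110,50,0],[110,-74,0],[-50,-74,0],[-50,50,0],[-38,-44,38],[79,30.5,14],[-38+34*np.cos(a),-44+34*np.sin(a),63]]
f=lambda q:(proj(m,seat(q,P(q[3])))-px).ravel()
r=least_squares(f,[.55,.05,.2,.8],loss='soft_l1'); print(r.x); print(r.fun.reshape(-1,2).round(2))
q=r.x
for n,v in dict(seat=[0,0,0],knob=P(q[3])[6],pivot=[-38,-44,35],corner=[-18.5,26.5,0]).items(): print(n,seat(q,[v]).round(4))
np.save('q.npy',q)
# check scene
ms=imaging.camera_model("scene"); print(proj(ms,seat(q,P(q[3]))).round(0))
E
```

```text
[0.57495726 0.06735843 0.22108272 0.91416868]
[[-1.94 -0.19]
 [ 0.96 -0.71]
 [ 1.2   0.65]
 [-0.88  0.88]
 [ 0.44  0.13]
 [-0.68 -1.  ]
 [ 0.25  0.11]]
seat [[0.575  0.0674 0.0378]]
knob [[0.5495 0.0441 0.0958]]
pivot [[0.5412 0.0147 0.0641]]
corner [[0.5515 0.0892 0.0339]]
[[201. 280.]
 [229. 237.]
 [302. 267.]
 [278. 313.]
 [294. 263.]
 [220. 275.]
 [280. 261.]]
```

>>> drive_tool(
  deltas="87 40 60 0 0.1; 87 70 110 0 0.2; 87 100 155 0 0.3; 87 125 200 0 0.4; 87 150 245 0 0.5; 87 175 290 0 0.6; 87 200 335 0 0.7; 87 225 380 0 0.8; 87 250 425 0 0.8; 87 275 470 0 0.8; 87 300 515 0 0.8; 87 320 555 0 0.8",
)

```text
time_s: 1.3
position: [0.5063, -0.0697, 0.1947]
tcp_rot: [[0.423, 0.906, -0.0], [0.906, -0.423, -0.0], [-0.0, -0.0, -1.0]]
force: [-0.4, 0.1, -0.1]
opening: 0.997
grasp_force: 0.0
```

>>> drive_tool(
  deltas="60 12 40 15 0; 60 24 79 25 0; 60 24 79 25 0; 60 24 79 25 0",
)

```text
time_s: 1.7
position: [0.5294, 0.0081, 0.2196]
tcp_rot: [[0.421, 0.907, -0.001], [0.907, -0.421, -0.001], [-0.001, -0.0, -1.0]]
force: [-0.5, -0.2, 0.3]
opening: 0.732
grasp_force: 0.0
```

```bash
python3 - <<'E'
from stand import *
s=bot.read_state(); m=imaging.camera_model("wrist"); im=imaging.capture("wrist")
cv2.imwrite("pics/w1.png",im[...,::-1]); np.save("w1m.npy",m,allow_pickle=True)
print(s['position'],m['T'].round(3),m['fx'])
q=np.load('q.npy'); a=q[3]
print(proj(m,seat(q,[[110,50,0],[110,-74,0],[-50,-74,0],[-50,50,0],[-38,-44,38],[79,30.5,14],[-38+34*np.cos(a),-44+34*np.sin(a),63],[-18.5,26.5,0]])).round())
E
```

```text
[0.52939608 0.00809589 0.21962682] [[ 0.907 -0.405 -0.115  0.56 ]
 [-0.421 -0.873 -0.247  0.076]
 [-0.     0.272 -0.962  0.409]
 [ 0.     0.     0.     1.   ]] 394.39660271757054
[[418.  -6.]
 [500. 125.]
 [350. 226.]
 [270. 122.]
 [335. 207.]
 [399.  42.]
 [331. 175.]
 [311. 122.]]
```

View pics/w1.png

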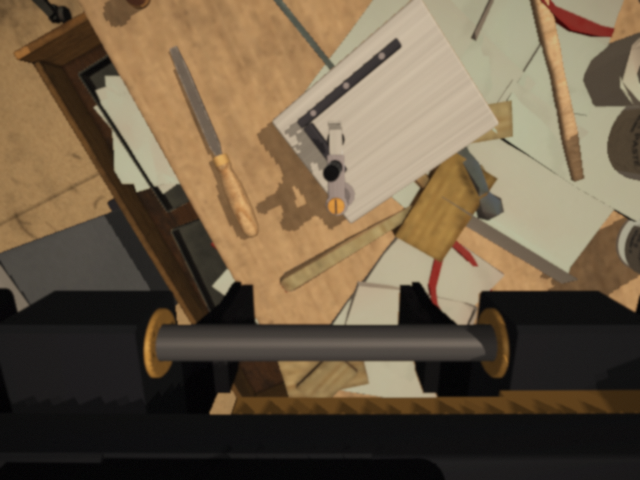

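The wrist view matches the model within about 2 px: pivot (336,206), knob (332,171) and fence end (400,42). Next I descend on the knob.

>>> drive_tool(
  deltas="40 23 36.5 0 0; 40 23 36.5 -40 0; 40 23 36.5 -80 0; 40 23 36.5 -115 0; 40 23 36.5 -135 0; 40 23 36.5 -145 0; 40 23 36.5 -145 0; 5 23 36.5 -145 0; 5 23 36.5 -145 0; 5 23 36.5 -145 0; 5 23 36.5 -145 0; 5 23 36.5 -145 0",
)

```text
time_s: 2.95
position: [0.553, 0.0439, 0.0754]
tcp_rot: [[0.423, 0.906, 0.001], [0.906, -0.423, -0.0], [0.0, 0.001, -1.0]]
force: [0.1, -1.0, 0.1]
opening: 0.103
grasp_force: 0.0
```

```bash
python3 - <<'E'
from stand import *
q=np.load('q.npy'); s=bot.read_state(); print(s['time_s'],s['position'],s['opening']*87,s['grasp_force'],s['force'])
k=lambda a:seat(q,[[-38+34*np.cos(a),-44+34*np.sin(a),48]])[0]
for a in np.r_[q[3],.75,.6,.45,.3,.15,0,-.15,-.3,-.45,-.6,-.75,-.9]: print(round(a,2),((k(a)-k(q[3]))*1000).round(1),round(a-q[3],2))
print(k(q[3]))
E
```

```text
2.95 [0.55298071 0.04389608 0.07542878] 8.931622889158401 0.0 [ 0.0631174  -1.02036202  0.11362898]
0.91 [0. 0. 0.] 0.0
0.75 [ 4.8 -2.8  0.9] -0.16
0.6 [ 8.7 -6.   1.5] -0.31
0.45 [12.1 -9.7  2. ] -0.46
0.3 [ 14.9 -14.    2.4] -0.61
0.15 [ 17.1 -18.6   2.7] -0.76
0.0 [ 18.5 -23.4   2.8] -0.91
-0.15 [ 19.3 -28.5   2.7] -1.06
-0.3 [ 19.3 -33.6   2.4] -1.21
-0.45 [ 18.6 -38.6   2. ] -1.36
-0.6 [ 17.1 -43.4   1.5] -1.51
-0.75 [ 14.9 -48.    0.9] -1.66
-0.9 [ 12.1 -52.2   0.1] -1.81
[0.5525063  0.04481647 0.08112835]
```

```bash
python3 - <<'E'
from h import *
im=imaging.capture("wrist"); m=imaging.camera_model("wrist");s=bot.read_state();print(s['opening']*87,s['grasp_force'])
im2=imaging.capture("scene")
ms=imaging.camera_model("scene");print(proj(ms,[s['position']]))
a=cv2.resize(im2[200:340,180:380],(800,560),interpolation=2)
cv2.imwrite("pics/w2.png",a[...,::-1]); cv2.imwrite("pics/w2w.png",im[...,::-1])
E
```

```text
8.116646351906677 0.0
[[279.66089712 267.33007798]]
```

View pics/w2.png

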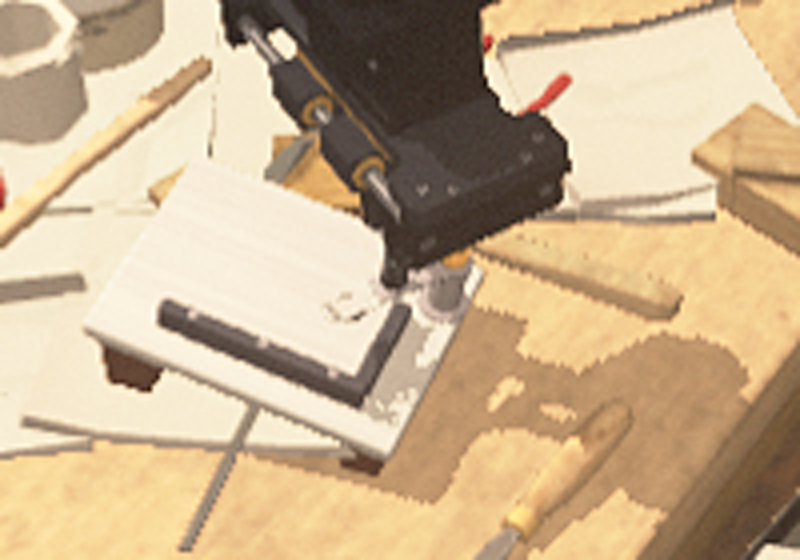

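The scene shows the gripper on the knob, with the fingertips at crop (390,280) and the pivot at (450,290). The clip has not obviously moved. I'll let the fingers settle.

>>> drive_tool(
  deltas="0 0 0 0 0; 0 0 0 0 0; 0 0 0 0 0",
)

```text
time_s: 3.35
position: [0.5527, 0.0438, 0.0748]
tcp_rot: [[0.423, 0.906, -0.0], [0.906, -0.423, -0.0], [-0.0, -0.0, -1.0]]
force: [0.3, -0.4, 0.2]
opening: 0.004
grasp_force: 0.0
```

View pics/w2w.png

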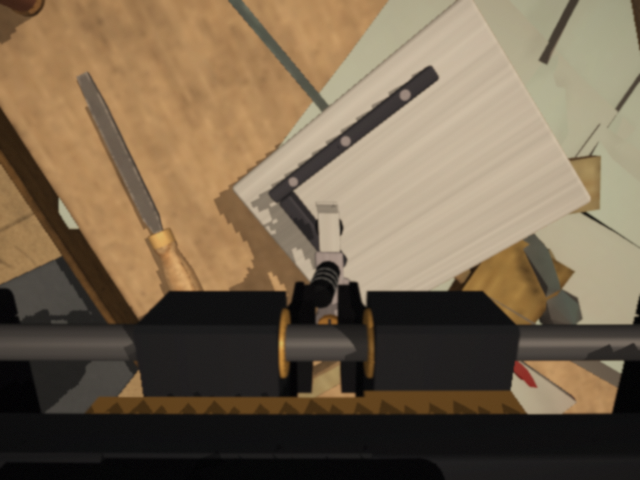

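```bash
python3 - <<'E'
from stand import *
s=bot.read_state(); m=imaging.camera_model("wrist"); im=imaging.capture("wrist"); it=imaging.capture("top")
cv2.imwrite("pics/w3.png",im[...,::-1])
q=np.load('q.npy'); a=q[3]
N=['c','c','c','c','piv','fence','knobtop','corner','knobbot','foot']
P=[[110,50,0],[110,-74,0],[-50,-74,0],[-50,50,0],[-38,-44,38],[79,30.5,14],[-38+34*np.cos(a),-44+34*np.sin(a),63],[-18.5,26.5,0],[-38+34*np.cos(a),-44+34*np.sin(a),35],[-38+56*np.cos(a),-44+56*np.sin(a),23]]
for n,x in zip(N,proj(m,seat(q,P)).round()): print(n,x)
print('tcp',proj(m,[s['position'],s['position']+[0,0,.04]]),s['position'])
b=np.hstack([cv2.resize(im[150:350,220:430],None,fx=2,fy=2),cv2.resize(it[170:270,190:280],None,fx=4,fy=4)])
cv2.imwrite("pics/w3c.png",b[...,::-1])
E
```

```text
c [469.  -8.]
c [595. 204.]
c [352. 337.]
c [229. 190.]
piv [330. 330.]
fence [437.  74.]
knobtop [321. 301.]
corner [293. 191.]
knobbot [331. 273.]
foot [334. 226.]
tcp [[327.63902582 281.86529969]
 [328.00493023 316.95885019]] [0.55268289 0.04383964 0.07481165]
```

View pics/w3c.png

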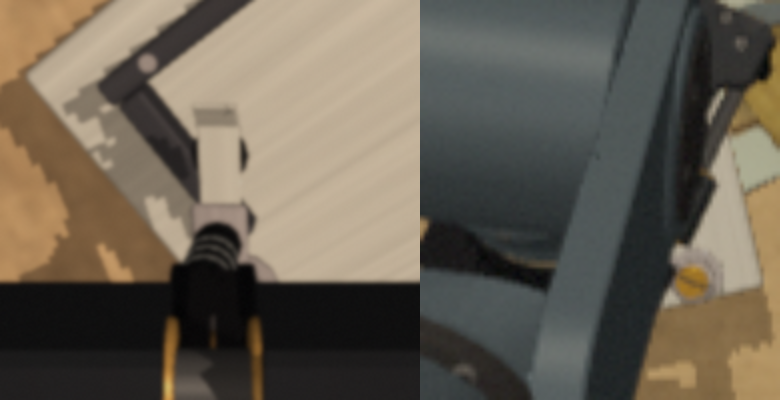

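The wrist crop shows the closed fingers at about px (327,282) and the ringed knob just outward of them at about (327,265). I check the black-on-black occlusion numerically.

```bash
python3 - <<'E'
import cv2
g=cv2.imread("pics/w3.png",0)
print('u',list(range(302,354,2)))
for v in range(252,322,2): print(v,*['%3d'%x for x in g[v,302:354:2]])
E
```

```text
u [302, 304, 306, 308, 310, 312, 314, 316, 318, 320, 322, 324, 326, 328, 330, 332, 334, 336, 338, 340, 342, 344, 346, 348, 350, 352]
252 167 130 118 117 117 119 118 111 116 124 134 134 134 134 132 132 134 132 134 119 109 153 175 177 178 179
254 169 131 118 119 120 120 113 113 134 138 136 136 140 140 138 139 138 137 140 141 123 105 162 178 180 179
256 171 147 121 121 120 119 110 113 136 140 138 138 144 146 143 143 145 144 147 149 134  74 121 172 178 176
258 175 162 135 137 135 119 111 111 135 140 138 138 143 145 142 144 145 146 148 149 134  66  65 143 173 171
260 177 176 168 169 153 121 115 111 135 140 133 124 115 110 115 129 138 144 147 148 132  65  59 139 170 173
262 176 175 175 174 165 127 113 108 132 122  85  52  33  24  34  54  83 126 145 148 135  73  77 155 175 177
264 174 174 174 173 169 140 116 106 113  66  20  10   8   9  10  11  21  65 123 147 137  85 108 169 177 179
266 174 174 173 173 173 153 117  93  60  17  13  16  17  16  13  11  11  19  70 137 139 106 149 177 181 181
268 170 173 174 174 174 165 132  87  33  34  48  44  48  51  42  28  14  11  38 116 142 149 176 180 180
[... 2112 characters left out ...]
  18  11  13  10  12  12   8   7  11  26  30  18  16
310  27  61  69  44   8   7   8   8   9  11  11  20  37  19  13  13  13  14  13  11   9  25  49  52  26  14
312  33  74  82  59  14   9   9   7   6   8   9  19  38  19  13  11  13  12  13  10   8  35  60  65  34  17
314  39  83  89  66  16   9   6   6   9  10   8  16  34  17  12  11  12  13  13  11  12  39  64  72  40  15
316  49  92  95  67  20   9   8   7   7   8   6  14  27  16  10  11  11  10  11  13  13  41  67  80  47  16
318  56  99 100  72  22   5   6   8   8   8   8  15  35  18   9   8  11   9  10  11  13  42  70  87  55  19
320  62 105 102  68  18   6   7   8   9   8   8  19  42  20   9   8   9   7  10   7  12  41  68  90  61  16
```

```bash
python3 - <<'E'
from stand import *
mt=imaging.camera_model("top"); m1=np.load("w1m.npy",allow_pickle=True).item(); m2=imaging.camera_model("wrist")
T=lambda x,y:(x/4.5+180-.4,y/4.5+145-.4)
def tri(ma,pa,mb,pb):
    oa,da=ray(ma,[pa]);ob,db=ray(mb,[pb]);A=np.c_[da[0],-db[0]]
    t=np.linalg.lstsq(A,ob-oa,rcond=None)[0]; a=oa+da[0]*t[0];b=ob+db[0]*t[1]
    return ((a+b)/2).round(4),round(np.linalg.norm(a-b),4)
for n,p1,t in [('pivot',(336,206),T(350,429)),('fence end',(400,42),T(110,186)),('cTL',(418,0),T(55,118)),('cTR',(497,124),T(342,55)),('cBR',(350,220),T(428,432)),('cBL',(274,123),T(142,497))]: print(n,tri(mt,t,m1,p1))
print('knob w1',tri(mt,T(268,397),m1,(331,173)),'knob now',tri(mt,T(268,397),m2,(326,294)))
print('knob disc now onto z',[onz(m2,[(326,294)],z).round(4) for z in(.06,.08,.096)], m2['T'][:3,3])
g=cv2.imread("pics/w1.png",0)
for v in range(154,190,2): print(v,*['%3d'%x for x in g[v,316:352:2]])
E
```

```text
pivot (array([0.5412, 0.0152, 0.0664]), np.float64(0.0005))
fence end (array([0.6416, 0.1136, 0.0621]), np.float64(0.0027))
cTL (array([0.6717, 0.1386, 0.0476]), np.float64(0.0006))
cTR (array([0.695 , 0.0205, 0.0594]), np.float64(0.0004))
cBR (array([ 0.5458, -0.0127,  0.0176]), np.float64(0.0003))
cBL (array([0.5187, 0.1042, 0.022 ]), np.float64(0.0011))
knob w1 (array([0.5503, 0.0453, 0.0906]), np.float64(0.0003)) knob now (array([0.5512, 0.0447, 0.0906]), np.float64(0.0018))
knob disc now onto z [array([[0.5464, 0.0324, 0.06  ]]), array([[0.55  , 0.0401, 0.08  ]]), array([[0.5529, 0.0463, 0.096 ]])] [0.58337781 0.11133698 0.26459773]
154 123 123 115  75  52  57  89 139 157 158 158 161 163 169 172 177 177 178
156 123 122 120 106  67  73 122 138 142 143 141 142 144 150 162 176 177 178
158 123 122 121 121 100  82 128 139 136 137 137 140 145 148 161 177 177 177
160 122 122 122 123 117 100 126 124  94  75  83 108 135 147 160 176 179 180
162 135 125 122 121 120 112 113  86  52  46  44  47  93 139 162 178 179 180
164 167 133 122 121 121 107  78  51  41  47  46  49  52 117 158 177 180 18
[... 213 characters left out ...]
 115 123 171 178
172 179 178 175 134  33  15  18  19  17  19  18  33  96 138 139 163 179 182
174 177 177 176 135  36  17  16  18  18  17  19  51 122 146 160 179 183 183
176 168 177 177 151  60  17  17  17  17  19  24  83 137 147 160 181 182 181
178 141 173 176 170 113  38  17  17  17  24  63 122 143 146 157 178 181 181
180 104 152 176 180 167 114  52  37  44  73 117 142 144 145 153 174 181 180
182  89 118 165 180 181 169 117 108 115 133 141 144 144 146 145 157 170 178
184  91  97 131 173 183 174 134 135 137 141 142 143 144 145 141 140 149 168
186  96  97 105 143 173 168 132 136 137 141 141 143 144 145 140 137 142 147
188  95  98 102 112 148 168 133 136 137 141 142 143 144 145 132 126 138 141
```

>>> drive_tool(
  deltas="0 2.5 -1.3 0.5 -0.08; 0 4.8 -2.8 0.9 -0.16; 0 6.8 -4.3 1.2 -0.24; 0 8.7 -6 1.5 -0.31; 0 8.7 -6 1.5 -0.31",
)

```text
time_s: 3.95
position: [0.5618, 0.0376, 0.0764]
tcp_rot: [[0.68, 0.734, 0.0], [0.734, -0.68, -0.0], [0.0, 0.0, -1.0]]
force: [0.1, 0.5, -0.5]
opening: 0.003
grasp_force: 0.0
```

```bash
python3 - <<'E'
from stand import *
s=bot.read_state(); m=imaging.camera_model("wrist"); im=imaging.capture("wrist"); cv2.imwrite("pics/w4.png",im[...,::-1])
q=np.load('q.npy'); print(s['position'],s['force'],s['grasp_force'],s['opening'])
b=cv2.resize(im[180:340,230:430],(800,640))[:600].astype(float); b=np.clip(255*(b/255)**.45,0,255).astype(np.uint8)
cv2.imwrite("pics/w4c.png",b[...,::-1])
E
```

```text
[0.56177066 0.03758236 0.07636602] [ 0.13252245  0.46701389 -0.52847846] 0.0 0.0034713697440659323
```

View pics/w4c.png

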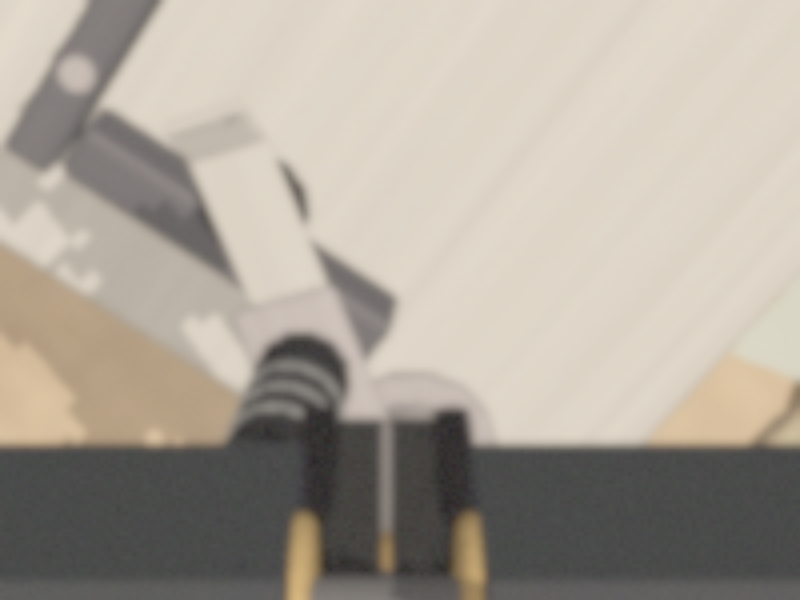

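The closed fingers passed over the knob, occluding it without touching. The real fingertips therefore sit about 15-20 mm higher than the reported TCP. I redo the pinch lower with the fingers straddling the knob and bar, which is safe in either case.

>>> drive_tool(
  deltas="40 0 0 20 0; 40 -5 4 20 0.15; 40 -9.5 7 20 0.31; 40 -9.5 7 20 0.31; 40 -9.5 7 10 0.31; 40 -9.5 7 0 0.31; 40 -9.5 7 -8 0.31; 40 -9.5 7 -17 0.31; 10 -9.5 7 -17 0.31; 10 -9.5 7 -17 0.31; 10 -9.5 7 -17 0.31; 10 -9.5 7 -17 0.31",
)

```text
time_s: 5.2
position: [0.5522, 0.0448, 0.0598]
tcp_rot: [[0.423, 0.906, 0.001], [0.906, -0.423, -0.0], [0.0, 0.001, -1.0]]
force: [-0.5, 1.6, 0.6]
opening: 0.183
grasp_force: 0.6
```

>>> drive_tool(
  deltas="5 0 0 0 0; 5 0 0 0 0; 5 0 0 0 0",
)

```text
time_s: 5.5
position: [0.5519, 0.045, 0.0597]
tcp_rot: [[0.423, 0.906, 0.0], [0.906, -0.423, 0.0], [0.0, 0.0, -1.0]]
force: [-1.0, 0.8, 2.3]
opening: 0.133
grasp_force: 29.6
```

Gripped at about 12-13 mm, which is the knob. Now I swing it to −0.9.

>>> drive_tool(
  deltas="5 4.8 -2.8 0.9 -0.15; 5 8.7 -6 1.5 -0.3; 5 12.1 -9.7 2 -0.45; 5 14.9 -14 2.4 -0.6; 5 17.1 -18.6 2.7 -0.75; 5 18.5 -23.4 2.8 -0.9; 5 19.3 -28.5 2.7 -1.05; 5 19.3 -33.6 2.4 -1.2; 5 18.6 -38.6 2 -1.35; 5 17.1 -43.4 1.5 -1.5; 5 14.9 -48 0.9 -1.65; 5 12.1 -52.2 0.1 -1.8",
)

```text
time_s: 6.7
position: [0.5639, -0.0064, 0.0604]
tcp_rot: [[0.782, -0.624, 0.0], [-0.624, -0.782, 0.002], [-0.001, -0.002, -1.0]]
force: [-1.8, 4.7, 7.4]
opening: 0.133
grasp_force: 31.9
```

>>> drive_tool(
  deltas="5 0 0 0 0; 20 0 0 0 0; 30 0 0 0 0; 35 0 0 20 0; 40 0 0 60 0; 70 0 -20 110 0; 70 0 -50 150 0; 70 0 -95 150 0; 70 0 -140 150 0",
)

```text
time_s: 7.6
position: [0.5655, -0.1493, 0.212]
tcp_rot: [[0.787, -0.617, 0.005], [-0.617, -0.787, -0.003], [0.006, -0.001, -1.0]]
force: [-0.3, 0.8, 0.1]
opening: 0.731
grasp_force: 0.0
```

```bash
python3 - <<'E'
from stand import *
it=imaging.capture("top");m=imaging.camera_model("top");q=np.load('q.npy');s=bot.read_state();print(s['position'],s['tcp_rot'][:,1])
for a in(-.9,-.6,-.3): print(a,proj(m,seat(q,[[-38+34*np.cos(a),-44+34*np.sin(a),63],[-38+56*np.cos(a),-44+56*np.sin(a),25]])).round(1))
cv2.imwrite("pics/t5.png",it[...,::-1])
g=cv2.cvtColor(it,cv2.COLOR_RGB2GRAY);print(g[205:250:2,228:282:2])
c,_=cv2.findContours(green(it),0,2)
for k in c:
    if cv2.contourArea(k)>60:print(cv2.minAreaRect(k))
E
```

```text
[ 0.56561992 -0.15748108  0.21092282] [-0.6207028  -0.78403445  0.00424479]
-0.9 [[269.5 226. ]
 [277.6 215.4]]
-0.6 [[264.4 223.1]
 [269.5 210.7]]
-0.3 [[258.7 221.7]
 [260.4 208.6]]
[[178 179 180 177 177 177 178 174 180 180 176 177 178 177 178 174 177 177
  178 173 168 169 168 168 167 102 118]
 [178 179 179 178 177 177 178 175 179 180 176 175 177 177 177 174 177 177
  176 172 159 168 169 169 167 165 101]
 [177 180 178 180 177 177 176 176 178 180 177 175 178 176 176 174 174 177
  174 173 147 169 169 169 168 166 109]
 [176 178 178 180 176 178 177 178 175 180 178 175 177 176 177 176 174 176
  175 174 161 169 171 169 150 128 110]
 [178 178 179 180 177 177 176 178 174 178 179 177 178 176 177 176 174 178
  177 177 170 171 169 143 123 127  96]
 [177 177 179 177 178 177 175 178 175 179 178 176 176 179 178 178 174 177
  175 176 172 156 172 127 129 121  99]
 [177 177 178 177 178 176 176 176 177 178 178 176 176 178 176 177 175 174
  177 176 170 127 137 145 129 100 100]
 [179 176 177 178 179 175 176 175 179 175 180 177 175 178 175 176 175 174
  176 174 162 138 144 129 123 101 103]
 [180 176 17
[... 1186 characters left out ...]
6 105
  108  90  88  92  90  91  90  83  75]
 [137 137 137 139 139 140 152 143 172 158 178 177 174 144 122 139 114  93
  101  83  86  90  89  89  83  75  68]
 [137 155 136 146 156 158 176 176 173 173 176 178 164 160 102 101  96  91
   87  83  85  85  88  85  76  72  63]
 [157 175 176 177 178 174 178 173 162 153 130 113  97 109 104 100  95  91
   78  80  81  84  81  73  67  62  52]
 [176 175 175 170 165 146 125 110 103 112 111 108 109 110 107  99  88  85
   77  81  79  76  72  66  58  49  46]]
((424.9716796875, 288.15093994140625), (11.538285255432129, 19.367835998535156), 74.05460357666016)
((437.6500549316406, 228.5500030517578), (19.922346115112305, 18.973661422729492), 18.434946060180664)
```

The top view confirms the knob at about (268,226), so the clip is near −0.9. I go to the block and measure it from close by.

>>> drive_tool(
  deltas="80 -20 -40 0 0.1; 80 -40 -85 -20 0.2; 80 -60 -125 -40 0.328; 80 -60 -128 -40 0.328; 80 -60 -128 -40 0.328; 80 -60 -128 -40 0.328",
)

```text
time_s: 8.25
position: [0.5046, -0.2748, 0.1696]
tcp_rot: [[0.943, -0.332, 0.001], [-0.332, -0.943, 0.0], [0.0, -0.0, -1.0]]
force: [0.9, 0.8, 0.5]
opening: 0.918
grasp_force: 0.0
```

```bash
python3 - <<'E'
from h import *
s=bot.read_state(); m=imaging.camera_model("wrist"); im=imaging.capture("wrist"); cv2.imwrite("pics/w6.png",im[...,::-1])
print(s['position'],np.degrees(np.arctan2(*s['tcp_rot'][[1,0],0])))
c,_=cv2.findContours(green(im),0,2)
for k in c:
    if cv2.contourArea(k)>150:
        r=cv2.minAreaRect(k); p=cv2.approxPolyDP(cv2.convexHull(k),6,True).reshape(-1,2); print(r,p.tolist())
        w=onz(m,p,.024);print(w.round(4).tolist(), onz(m,cv2.boxPoints(r),.024).mean(0))
h=cv2.cvtColor(im,cv2.COLOR_RGB2HSV);g=green(im)>0
print('V hist',np.histogram(h[...,2][g],bins=12))
E
```

```text
[ 0.50455249 -0.27475936  0.16964528] -19.407811658222908
((361.3183288574219, 257.4880676269531), (25.346824645996094, 36.199344635009766), 56.88865280151367) [[369, 238], [382, 259], [353, 276], [341, 256]]
[[0.4768, -0.305, 0.024], [0.4544, -0.31, 0.024], [0.4478, -0.2805, 0.024], [0.4693, -0.2764, 0.024]] [ 0.46183156 -0.29293843  0.024     ]
((339.84393310546875, 129.0699005126953), (41.69608688354492, 60.821041107177734), 88.49256896972656) [[369, 108], [369, 149], [311, 150], [310, 109]]
[[0.5802, -0.3381, 0.024], [0.5495, -0.3283, 0.024], [0.5647, -0.2827, 0.024], [0.5953, -0.293, 0.024]] [ 0.57236803 -0.31057077  0.024     ]
V hist (array([  20,   15,    7,   11,   11,    6,   64,  435,  912, 1352,  535,
         72]), array([47.        , 49.66666667, 52.33333333, 55.        , 57.66666667,
       60.33333333, 63.        , 65.66666667, 68.33333333, 71.        ,
       73.66666667, 76.33333333, 79.        ]))
```

Close measurement: centre (0.572, −0.3105), yaw about −18.4°, which agrees with the top view. I descend with the jaws open in two stages.

>>> drive_tool(
  deltas="87 35 -18 0 0.015; 87 67 -36 0 0.015; 87 67 -36 -45 0.015; 87 67 -36 -90 0.015; 87 67 -36 -125 0.015; 87 67 -36 -145 0.015; 87 67 -36 -160 0.015; 87 67 -36 -165 0.015; 87 67 -36 -165 0.015",
)

```text
time_s: 9.2
position: [0.5717, -0.3108, 0.0047]
tcp_rot: [[0.949, -0.317, 0.0], [-0.317, -0.949, -0.0], [0.0, 0.0, -1.0]]
force: [-0.3, -0.9, -0.1]
opening: 1.001
grasp_force: 0.0
```

>>> drive_tool(
  deltas="87 0 0 -2 0; 87 0 0 -4 0; 87 0 0 -6 0; 87 0 0 -6 0",
)

```text
time_s: 9.6
position: [0.571, -0.3115, -0.0012]
tcp_rot: [[0.948, -0.318, 0.0], [-0.318, -0.948, -0.0], [0.0, 0.0, -1.0]]
force: [-0.1, -0.5, -0.2]
opening: 0.998
grasp_force: 0.0
```

>>> drive_tool(
  deltas="87 0 0 -2 0; 87 0 0 -4 0; 87 0 0 -6 0; 87 0 0 -8 0; 87 0 0 -8 0",
)

```text
time_s: 10.1
position: [0.5707, -0.3112, -0.01]
tcp_rot: [[0.948, -0.318, -0.001], [-0.318, -0.948, 0.001], [-0.001, -0.0, -1.0]]
force: [-0.3, 0.7, -0.1]
opening: 1.003
grasp_force: 0.0
```

>>> drive_tool(
  deltas="40 0 0 0 0; 40 0 0 0 0; 40 0 0 0 0; 40 0 0 0 0; 40 0 0 0 0; 40 0 0 0 0; 40 0 0 0 0",
)

```text
time_s: 10.8
position: [0.571, -0.3114, -0.0095]
tcp_rot: [[0.948, -0.318, 0.0], [-0.318, -0.948, -0.0], [0.0, -0.0, -1.0]]
force: [0.3, -0.2, 0.2]
opening: 0.605
grasp_force: 30.0
```

>>> drive_tool(
  deltas="40 0 0 15 0; 40 0 0 45 0; 40 0 0 90 0; 40 5 20 135 0.05; 40 10 60 140 0.15; 40 15 105 140 0.25; 40 25 150 140 0.35; 40 30 195 140 0.45; 40 40 240 140 0.544; 40 45 285 140 0.544; 40 50 325 140 0.544; 40 52 355 140 0.544",
)

```text
time_s: 12.0
position: [0.6231, 0.0464, 0.1316]
tcp_rot: [[0.975, 0.221, 0.001], [0.221, -0.975, 0.0], [0.001, -0.0, -1.0]]
force: [0.2, 0.3, -0.4]
opening: 0.599
grasp_force: 30.0
```

>>> drive_tool(
  deltas="40 0 5 0 0; 40 0 12 0 0; 40 0 12 0 0; 40 0 12 0 0",
)

```text
time_s: 12.4
position: [0.623, 0.0544, 0.1307]
tcp_rot: [[0.976, 0.218, 0.0], [0.218, -0.976, -0.0], [0.0, 0.0, -1.0]]
force: [0.5, 0.6, -0.9]
opening: 0.603
grasp_force: 30.0
```

```bash
python3 - <<'E'
from stand import *
s=bot.read_state();q=np.load('q.npy');print(s['position'],np.degrees(np.arctan2(*s['tcp_rot'][[1,0],0])),s['opening'],s['grasp_force'],s['force'])
print('seat xy', (R(q[2]).T@(s['position']-[q[0],q[1],Z0])*1000).round(1), np.degrees(q[2]), seat(q,[[45,-22,2]]))
E
```

```text
[0.62302983 0.05440026 0.13066368] 12.58050404583433 0.6028430696721857 29.974213242530823 [ 0.54540769  0.6040043  -0.88942036]
seat xy [ 62.4 -23.2  81.7] 12.667106793885333 [[0.62232115 0.05545495 0.04907497]]
```

>>> drive_tool(
  deltas="40 0 0 -40 0; 40 0 0 -70 0; 40 0 0 -82 0; 40 0 0 -86 0; 40 0 0 -86 0",
)

```text
time_s: 12.9
position: [0.6235, 0.0549, 0.0446]
tcp_rot: [[0.976, 0.218, 0.0], [0.218, -0.976, -0.0], [0.0, 0.0, -1.0]]
force: [0.1, -0.9, -0.5]
opening: 0.608
grasp_force: 30.0
```

>>> drive_tool(
  deltas="40 0 0 -1.5 0; 40 0 0 -3 0; 40 0 0 -3 0",
)

```text
time_s: 13.2
position: [0.6235, 0.0556, 0.0423]
tcp_rot: [[0.976, 0.219, 0.002], [0.219, -0.976, -0.0], [0.002, 0.0, -1.0]]
force: [0.9, -0.6, -0.9]
opening: 0.602
grasp_force: 30.0
```

>>> drive_tool(
  deltas="40 0 0 -1.5 0; 40 0 0 -3 0; 40 0 0 -3 0",
)

```text
time_s: 13.5
position: [0.6232, 0.0556, 0.0407]
tcp_rot: [[0.976, 0.22, 0.001], [0.22, -0.976, -0.0], [0.001, 0.001, -1.0]]
force: [-3.2, 0.4, 9.8]
opening: 0.608
grasp_force: 30.0
```

Contact at the expected height. I release with a small opening because the fence is near, then lift.

>>> drive_tool(
  deltas="64 0 0 0 0; 64 0 0 0 0; 64 0 0 5 0; 64 0 0 30 0; 64 0 0 60 0; 20 -40 -10 90 0; 0 -65 -15 90 0; 0 -65 -15 90 0; 0 -65 -15 90 0; 0 -65 -15 90 0",
)

```text
time_s: 14.5
position: [0.5593, 0.0406, 0.1284]
tcp_rot: [[0.976, 0.219, 0.001], [0.219, -0.976, -0.0], [0.001, 0.0, -1.0]]
force: [0.3, 0.1, -0.1]
opening: 0.364
grasp_force: 0.0
```

```bash
cat > blk.py <<'E'
from stand import *
def block(name,show=None):
    q=np.load('q.npy'); m=imaging.camera_model(name); im=imaging.capture(name)
    if show: cv2.imwrite(show,im[...,::-1])
    c,_=cv2.findContours(green(im),0,2); Rm=R(q[2]); o0=np.array([q[0],q[1],Z0]); n=Rm[:,2]
    for k in c:
        if cv2.contourArea(k)<200: continue
        p=cv2.approxPolyDP(cv2.convexHull(k),5,True).reshape(-1,2)
        o,d=ray(m,p); t=((o0+.0244*n-o)@n)/-(d@n)
        w=(o+d*t[:,None]-o0)@Rm*1000
        print(name,'area',cv2.contourArea(k),'px',p.tolist()); print(w[:,:2].round(1).tolist(),'mid',((w.max(0)+w.min(0))/2)[:2].round(1))
E
python3 - <<'E'
from blk import *
s=bot.read_state();print(s['position'],s['time_s'])
block("wrist","pics/w7.png"); block("top"); block("scene")
E
```

```text
[0.55927414 0.04058946 0.12839755] 14.5
wrist area 4651.5 px [[364, 120], [364, 177], [286, 176], [287, 119]]
[[152.5, 0.8], [187.4, 2.3], [186.7, -46.8], [151.9, -44.6]] mid [169.6 -22.2]
```

```bash
sed -i 's|/-(d@n)|/(d@n)|' blk.py; python3 - <<'E'
from blk import *
block("wrist"); block("scene","pics/s7.png")
E
```

```text
wrist area 4695.5 px [[364, 119], [364, 177], [286, 175], [288, 118]]
[[66.0, -44.3], [30.6, -45.9], [31.9, 3.1], [66.6, 0.3]] mid [ 48.6 -21.4]
```

>>> drive_tool(
  deltas="0 40 10 0 0; 0 80 20 0 0; 0 99.5 24 0 0; 0 99.5 24 -30 0; 0 99.5 24 -60 0; 0 99.5 24 -78 0; 0 99.5 24 -84 0; 0 99.5 24 -84 0",
)

```text
time_s: 15.55
position: [0.6569, 0.0647, 0.0432]
tcp_rot: [[0.976, 0.219, -0.002], [0.219, -0.976, 0.0], [-0.002, -0.001, -1.0]]
force: [0.5, -0.3, 0.2]
opening: 0.007
grasp_force: 0.0
```

>>> drive_tool(
  deltas="0 -4.8 -1.1 -1 0; 0 -9.5 -2.1 -2.1 0; 0 -14.3 -3.2 -3.1 0; 0 -19.1 -4.3 -4.2 0; 0 -23.9 -5.4 -5.2 0; 0 -28.6 -6.4 -6.2 0; 0 -33.4 -7.5 -7.3 0; 0 -38.2 -8.6 -8.3 0; 0 -38.2 -8.6 -8.3 0",
)

```text
time_s: 16.45
position: [0.618, 0.056, 0.0358]
tcp_rot: [[0.976, 0.219, -0.002], [0.219, -0.976, 0.0], [-0.002, -0.001, -1.0]]
force: [0.4, 0.8, 0.5]
opening: 0.007
grasp_force: 0.0
```

```bash
python3 - <<'E'
from blk import *
q=np.load('q.npy');s=bot.read_state();print(s['position'],s['time_s'],s['force'],'finger seat',(R(q[2]).T@(s['position']+[0,0,.02]-[q[0],q[1],Z0])*1000).round(1))
block("top"); block("scene"); block("wrist","pics/w8.png")
E
```

```text
[0.61796247 0.05597768 0.03578582] 16.45 [0.35929217 0.78372269 0.54965675] finger seat [ 42.3 -20.5   9.4]
```

>>> drive_tool(
  deltas="0 3 1 3 0; 0 3 1 40 0; 0 3 1 85 0; 0 -30 -15 95 0; 0 -75 -25 95 0; 0 -75 -25 95 0; 0 -75 -25 95 0",
)

```text
time_s: 17.3
position: [0.5437, 0.031, 0.1316]
tcp_rot: [[0.976, 0.218, 0.0], [0.218, -0.976, 0.0], [0.0, 0.0, -1.0]]
force: [1.5, -0.1, 0.9]
opening: 0.004
grasp_force: 0.0
```

```bash
python3 - <<'E'
from blk import *
q=np.load('q.npy');s=bot.read_state();print(s['position'],s['time_s'])
block("wrist","pics/w9.png")
E
```

```text
[0.54370219 0.03099988 0.13160846] 17.3
wrist area 4129.0 px [[279, 143], [351, 142], [353, 196], [280, 196]]
[[34.5, 1.0], [35.1, -43.7], [-0.6, -46.1], [-0.5, 2.3]] mid [ 17.3 -21.9]
```

>>> drive_tool(
  deltas="0 35 -20 0 0; 0 65 -38 0 0; 0 65 -38 0 0; 0 65 -38 -40 0; 0 65 -38 -75 0; 0 65 -38 -90 0; 0 65 -38 -97 0; 0 65 -38 -97 0",
)

```text
time_s: 18.15
position: [0.6097, -0.0068, 0.0337]
tcp_rot: [[0.976, 0.219, -0.0], [0.219, -0.976, 0.0], [-0.0, -0.0, -1.0]]
force: [0.9, 0.3, -0.1]
opening: 0.011
grasp_force: 0.0
```

```bash
python3 - <<'E'
from blk import *
q=np.load('q.npy');s=bot.read_state();print(s['position'],s['time_s'],s['force'],'finger seat',(R(q[2]).T@(s['position']+[0,0,.02]-[q[0],q[1],Z0])*1000).round(1))
E
```

```text
[ 0.60971893 -0.00676502  0.03374632] 18.15 [ 0.88064323  0.32628069 -0.05370406] finger seat [ 20.6 -79.9  12. ]
```

>>> drive_tool(
  deltas="0 -1.1 4.9 0 0; 0 -2.2 9.8 0 0; 0 -3.3 14.6 0 0; 0 -4.4 19.5 0 0; 0 -5.5 24.4 0 0; 0 -6.6 29.3 0 0; 0 -7.5 33.2 0 0; 0 -7.5 33.2 0 0",
)

```text
time_s: 18.95
position: [0.6015, 0.0269, 0.0341]
tcp_rot: [[0.976, 0.22, -0.0], [0.22, -0.976, 0.0], [-0.0, -0.0, -1.0]]
force: [0.1, -0.4, 0.2]
opening: 0.007
grasp_force: 0.0
```

>>> drive_tool(
  deltas="0 -0.3 1.5 0 0; 0 -0.7 3 0 0; 0 -0.7 3 0 0",
)

```text
time_s: 19.25
position: [0.601, 0.0293, 0.0341]
tcp_rot: [[0.976, 0.219, -0.0], [0.219, -0.976, 0.0], [-0.0, -0.0, -1.0]]
force: [-0.3, -0.1, -1.4]
opening: 0.005
grasp_force: 0.0
```

>>> drive_tool(
  deltas="0 -0.2 1 0 0; 0 -0.4 2 0 0; 0 -0.4 2 0 0",
)

```text
time_s: 19.55
position: [0.6006, 0.0313, 0.0341]
tcp_rot: [[0.976, 0.219, -0.0], [0.219, -0.976, 0.0], [-0.0, -0.0, -1.0]]
force: [-0.5, 0.2, 0.1]
opening: 0.001
grasp_force: 0.1
```

>>> drive_tool(
  deltas="0 -0.2 1 0 0; 0 -0.4 2 0 0; 0 -0.4 2 0 0",
)

```text
time_s: 19.85
position: [0.6002, 0.0334, 0.0342]
tcp_rot: [[0.976, 0.219, -0.0], [0.219, -0.976, 0.0], [0.0, -0.0, -1.0]]
force: [-0.2, -0.5, 0.2]
opening: 0.005
grasp_force: 0.0
```

>>> drive_tool(
  deltas="0 -0.2 1 0 0; 0 -0.4 1.5 0 0; 0 -0.4 1.5 0 0",
)

```text
time_s: 20.15
position: [0.5998, 0.0348, 0.0342]
tcp_rot: [[0.976, 0.219, -0.0], [0.219, -0.976, 0.0], [-0.0, -0.0, -1.0]]
force: [0.2, -0.1, -0.8]
opening: 0.002
grasp_force: 0.1
```

>>> drive_tool(
  deltas="0 -0.2 1 0 0; 0 -0.4 1.5 0 0; 0 -0.4 1.5 0 0",
)

```text
time_s: 20.45
position: [0.5997, 0.0356, 0.0343]
tcp_rot: [[0.976, 0.22, 0.0], [0.22, -0.976, -0.001], [0.0, 0.001, -1.0]]
force: [0.0, -2.5, -0.3]
opening: 0.006
grasp_force: 1.5
```

>>> drive_tool(
  deltas="0 -0.2 1 0 0; 0 -0.4 1.5 0 0; 0 -0.4 1.5 0 0",
)

```text
time_s: 20.75
position: [0.5998, 0.0361, 0.0346]
tcp_rot: [[0.975, 0.22, 0.001], [0.22, -0.975, -0.003], [0.001, 0.003, -1.0]]
force: [0.2, -7.0, 1.9]
opening: 0.005
grasp_force: 3.2
```

```bash
python3 - <<'E'
from blk import *
q=np.load('q.npy');s=bot.read_state();print(s['position'],s['time_s'],s['force'],'finger seat',(R(q[2]).T@(s['position']+[0,0,.02]-[q[0],q[1],Z0])*1000).round(1))
block("top"); block("scene"); block("wrist","pics/w10.png")
E
```

```text
[0.59980999 0.03605358 0.03455807] 20.75 [ 0.2060271  -6.95772874  1.94888683] finger seat [ 20.5 -36.   12.8]
wrist area 1501.0 px [[304, 282], [299, 290], [195, 289], [204, 281], [300, 270]]
[[36.1, -26.1], [32.0, -23.8], [32.6, 20.3], [36.6, 15.9], [42.0, -24.6]] mid [37.  -2.9]
```

The block is against the fence: 7 N reaction, and the finger face is at −26.5. Next I push it down the slope to the lip.

>>> drive_tool(
  deltas="0 2 -8 0 0; 0 2 -9 30 0; 0 2 -9 65 0; 0 20 15 65 0; 0 30 42 65 0; 0 30 42 65 0; 0 30 42 30 0; 0 30 42 8 0; 0 30 42 3 0; 0 30 42 3 0",
)

```text
time_s: 21.9
position: [0.6279, 0.0795, 0.036]
tcp_rot: [[0.976, 0.218, -0.003], [0.218, -0.976, 0.001], [-0.003, -0.001, -1.0]]
force: [0.7, -0.7, -0.3]
opening: 0.007
grasp_force: 0.0
```

>>> drive_tool(
  deltas="0 -4.8 -1.1 -1 0; 0 -9.5 -2.1 -2.1 0; 0 -14.3 -3.2 -3.1 0; 0 -19.1 -4.3 -4.2 0; 0 -23 -5.2 -5 0; 0 -23 -5.2 -5 0",
)

```text
time_s: 22.5
position: [0.6052, 0.0744, 0.0322]
tcp_rot: [[0.976, 0.219, -0.001], [0.219, -0.976, 0.0], [-0.001, -0.0, -1.0]]
force: [-0.4, -0.1, -0.1]
opening: 0.005
grasp_force: 0.0
```

```bash
python3 - <<'E'
from blk import *
q=np.load('q.npy');s=bot.read_state();print(s['position'],s['time_s'],s['force'],'finger seat',(R(q[2]).T@(s['position']+[0,0,.02]-[q[0],q[1],Z0])*1000).round(1))
E
```

```text
[0.60522071 0.07443391 0.0321918 ] 22.5 [-0.40874669 -0.11794335 -0.12415961] finger seat [33.4  0.3  7.7]
```

>>> drive_tool(
  deltas="0 -1.9 -0.4 -0.4 0; 0 -3.8 -0.9 -0.8 0; 0 -3.8 -0.9 -0.8 0",
)

```text
time_s: 22.8
position: [0.6021, 0.0736, 0.0313]
tcp_rot: [[0.976, 0.219, -0.0], [0.219, -0.976, -0.0], [-0.0, -0.0, -1.0]]
force: [0.0, -0.3, 0.4]
opening: 0.004
grasp_force: 0.1
```

>>> drive_tool(
  deltas="0 -1 -0.2 -0.2 0; 0 -2 -0.4 -0.4 0; 0 -2 -0.4 -0.4 0",
)

```text
time_s: 23.1
position: [0.6011, 0.0732, 0.0312]
tcp_rot: [[0.976, 0.219, 0.002], [0.219, -0.976, -0.0], [0.002, 0.0, -1.0]]
force: [1.4, -0.4, 0.0]
opening: 0.007
grasp_force: 0.8
```

>>> drive_tool(
  deltas="0 -1 -0.2 -0.2 0; 0 -1.5 -0.3 -0.3 0; 0 -1.5 -0.3 -0.3 0",
)

```text
time_s: 23.4
position: [0.6009, 0.073, 0.0314]
tcp_rot: [[0.976, 0.219, 0.004], [0.219, -0.976, 0.0], [0.004, 0.001, -1.0]]
force: [4.2, 1.5, 1.6]
opening: 0.003
grasp_force: 2.6
```

Contact with the lip is at finger x of about 28.5 mm, as expected. I press a little more, back off and check from close.

>>> drive_tool(
  deltas="0 -1.5 -0.3 -0.3 0; 0 -1.5 -0.3 -0.3 0; 0 6 1.3 1.3 0; 0 8 2 40 0; 0 8 2 90 0; 0 -25 -15 97 0; 0 -65 -30 97 0; 0 -75 -35 97 0; 0 -75 -35 97 0; 0 -75 -35 97 0",
)

```text
time_s: 24.4
position: [0.5243, 0.0379, 0.1274]
tcp_rot: [[0.976, 0.219, -0.0], [0.219, -0.976, 0.0], [-0.0, -0.0, -1.0]]
force: [0.7, 0.4, 0.2]
opening: 0.004
grasp_force: 0.0
```

```bash
python3 - <<'E'
from blk import *
q=np.load('q.npy');s=bot.read_state();print(s['position'],s['time_s'],s['force'])
m=imaging.camera_model("wrist"); block("wrist","pics/w11.png")
print('model home top',proj(m,seat(q,[[18.5,26.5,24.4],[18.5,-26.5,24.4],[-18.5,-26.5,24.4],[-18.5,26.5,24.4]])).round(1).tolist())
im=cv2.imread("pics/w11.png"); cv2.imwrite("pics/w11c.png",cv2.resize(im[90:300,180:450],(771,600)))
E
```

```text
[0.52431593 0.03792252 0.12742264] 24.4 [0.69437701 0.35232104 0.22245937]
wrist area 4433.0 px [[339, 135], [337, 192], [263, 189], [259, 142], [266, 134]]
[[21.6, -25.2], [-15.5, -24.4], [-13.3, 24.1], [17.4, 24.3], [22.2, 19.6]] mid [ 3.4 -0.4]
model home top [[255.3, 140.2], [341.1, 140.0], [340.2, 196.3], [260.0, 196.4]]
```

View pics/w11c.png

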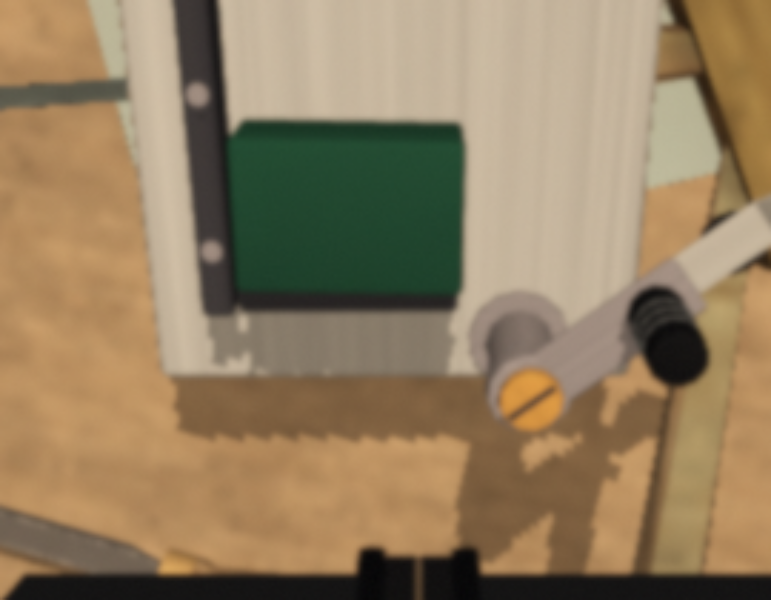

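The crop shows the block's uphill top edge at crop row 140 and its left edge along the fence. The lip strip sits directly below it (rows 290-308). The edges are parallel to the fence and lip, so the block is home. The clip is out to the right, with the knob at about (670,335). Now I pinch the knob again.

>>> drive_tool(
  deltas="40 10 -10 15 -0.15; 40 20 -20 15 -0.3; 40 30 -32 15 -0.45; 40 40 -45 15 -0.6; 40 40 -45 15 -0.75; 40 40 -45 15 -0.894; 40 40 -45 15 -0.894; 40 40 -45 -25 -0.894; 40 40 -45 -55 -0.894; 40 40 -45 -67 -0.894; 40 40 -45 -67 -0.894",
)

```text
time_s: 25.55
position: [0.5629, -0.0066, 0.0588]
tcp_rot: [[0.783, -0.622, -0.004], [-0.622, -0.783, 0.001], [-0.004, 0.002, -1.0]]
force: [-1.1, -0.1, 0.2]
opening: 0.463
grasp_force: 0.0
```

>>> drive_tool(
  deltas="5 0 0 0 0; 5 0 0 0 0; 5 0 0 0 0; 5 0 0 0 0; 5 0 0 0 0; 5 0 0 0 0; 5 0 0 0 0",
)

```text
time_s: 26.25
position: [0.5644, -0.0073, 0.0615]
tcp_rot: [[0.782, -0.623, 0.002], [-0.623, -0.782, -0.0], [0.001, -0.001, -1.0]]
force: [-0.7, 0.4, 6.4]
opening: 0.131
grasp_force: 29.8
```

Gripped. I swing it back over the block.

>>> drive_tool(
  deltas="5 2.8 4.2 0.8 0.15; 5 5 8.8 1.4 0.3; 5 6.5 13.6 1.9 0.45; 5 7.2 18.6 2.3 0.6; 5 7.2 23.7 2.6 0.75; 5 6.4 28.8 2.7 0.9; 5 5 33.6 2.6 1.05; 5 2.8 38.2 2.3 1.2; 5 0 42.5 1.9 1.35; 5 -3.4 46.2 1.4 1.5; 5 -7.3 49.4 0.8 1.65; 5 -8.8 50.3 0.6 1.7",
)

```text
time_s: 27.45
position: [0.5581, 0.0424, 0.0628]
tcp_rot: [[0.514, 0.858, 0.007], [0.858, -0.514, -0.002], [0.002, 0.007, -1.0]]
force: [1.7, -2.5, 7.0]
opening: 0.125
grasp_force: 31.5
```

>>> drive_tool(
  deltas="5 0 0 0 0; 20 0 0 0 0; 30 0 0 0 0; 30 0 0 0 0; 32 0 0 20 0; 32 0 0 50 0; 32 -30 0 70 -0.1; 10 -65 -15 70 -0.25; 0 -75 -20 70 -0.4; 0 -75 -20 70 -0.55; 0 -75 -20 70 -0.7; 0 -75 -20 70 -0.8",
)

```text
time_s: 28.65
position: [0.479, 0.0234, 0.1308]
tcp_rot: [[0.976, 0.22, -0.002], [0.22, -0.976, 0.001], [-0.002, -0.001, -1.0]]
force: [-0.0, -0.4, -0.4]
opening: 0.033
grasp_force: 0.0
```

```bash
python3 - <<'E'
from blk import *
q=np.load('q.npy');s=bot.read_state();print(s['position'],s['time_s'],s['force'])
m=imaging.camera_model("wrist"); block("wrist","pics/w12.png")
for a in(.6,.8,.9): print(a,proj(m,seat(q,[[-38+34*np.cos(a),-44+34*np.sin(a),63],[-38+56*np.cos(a),-44+56*np.sin(a),28]])).round(1).tolist())
print('home',proj(m,seat(q,[[18.5,26.5,24.4],[18.5,-26.5,24.4],[-18.5,-26.5,24.4],[-18.5,26.5,24.4]])).round(1).tolist())
im=cv2.imread("pics/w12.png"); cv2.imwrite("pics/w12c.png",cv2.resize(im[60:300,180:488],(770,600)))
E
```

```text
[0.47899332 0.02339207 0.13083979] 28.65 [-0.00273026 -0.36427196 -0.43454431]
wrist area 610.0 px [[298, 58], [331, 60], [330, 93]]
[[18.2, -4.6], [17.1, -24.3], [-1.5, -23.8]] mid [  8.4 -14.5]
wrist area 2306.0 px [[284, 57], [310, 116], [254, 115], [249, 57]]
[[18.7, 3.7], [-15.2, -11.2], [-14.6, 24.3], [18.8, 24.5]] mid [1.8 6.7]
0.6 [[332.5, 118.8], [311.1, 76.6]]
0.8 [[322.9, 127.1], [297.2, 89.4]]
0.9 [[318.9, 131.8], [291.4, 96.8]]
home [[245.6, 57.5], [334.8, 57.4], [334.2, 121.3], [251.0, 121.4]]
```

View pics/w12c.png

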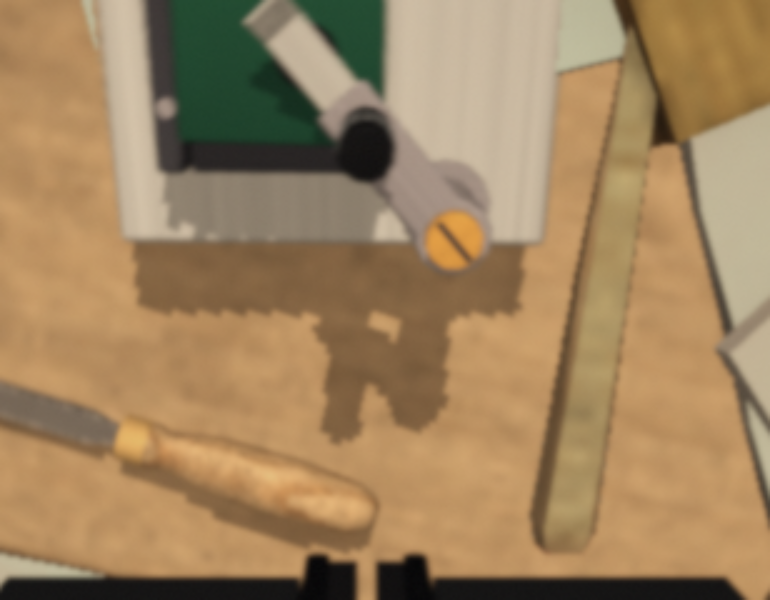

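The clip is over the block. The knob is at crop (365,143), which puts the angle at about 0.7-0.8, and the foot is well onto the top. The block's edges have not moved against the fence and lip, and the robot is clear.

```bash
python3 -c "
from rig import bot
print(bot.hand_in())"
```

```text
the job is handed in; nothing more can be done
None
```

The job is handed in: the wax block lies flat against the lip and fence, the clip's foot is swung back onto its top (about 0.7–0.8 rad by the last picture), and the arm is clear, after about 29 s of the 64 s allowed.

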